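# Press a round accumulator into the sprung test cradle and hold it

### The job

Vent the accumulator test stand first: press its hinged pedal right down to its stop and let it spring back up. Then take the round-bellied accumulator by its neck, keep it upright, seat it in the sprung ring of the test stand and press it straight down until the ring is fully down at its stop. Finish while still holding it pressed down there, and leave the other things on the bench where they are.

Things in the scene. Friction and masses are not known exactly. Their poses are not given: they have to be found in the camera images.
- stand: Fixed test stand: a grey plate 220 x 260 x 12 mm (x, y, z) lying on the bench; origin at the centre of its underside, x pointing away from the robot at yaw 0. On it stand a dark cup housing (100 mm across, rim 55 mm above the bench, open top, 90 mm across inside) with a steel sprung ring above it, centred at x +20, y -70 mm; a hinged pedal on the other half (y +75 mm); and a small round gauge (48 mm across, up to 90 mm above the bench) at x +90, y +10 mm.
- ring_centre (a point): Centre of the sprung ring of the test stand, at mid-height of its wire: a level steel ring of 7 mm round wire, 53 mm inner and 67 mm outer diameter, on a coil spring above the cup housing. At rest this point is 76.5 mm above the bench; it goes straight down 24 mm to its stop, where the ring's top is 1 mm above the housing's rim. The belly of the round accumulator settles in the ring with the belly's centre 27 mm above this point (so flask_mid 50 mm above it).
- ring (a joint): Downward travel of the sprung ring, m: 0 up at rest, 0.024 at its stop. It springs back up. It starts to move at about 6 N (more than the accumulator's weight) and needs about 14.5 N in all at the stop, of which the accumulator's weight gives 3 to 4.5 N.
- pedal_pad (a point): Centre of the upper face of the pedal's black rubber pad, 55 x 60 mm, at the pedal's free end. The pedal's hinge lies 95 mm from it, towards +x of the stand. At rest the pad slopes at 0.40 rad, its free end (-x of the stand) higher, with this point about 101 mm above the bench; at the stop the pad is almost level (0.05 rad) and this point has gone down about 31 mm. It moves with the pedal.
- pedal (a joint): Angle of the pedal, rad: 0 up at rest, 0.35 fully down at its stop. It springs back up when let go. At the pad it starts to move at about 5 N and takes about 11 N at the stop.
- flask_mid (a point): The round-bellied accumulator (a steel flask), point on its axis half-way up, 62.5 mm above its foot; z points up along the neck. 125 mm tall: ball-shaped belly 74 mm across, centred 22.5 mm below this point; flat foot 36 mm across; straight round steel neck 28 mm across from about 12 mm above this point to the top, 62.5 mm above it. It stands upright on its foot, loose, about 0.36 kg. A good place to grip the neck is 40 mm above this point.
- canister_mid (a point): Bystander: the straight-sided accumulator, a cylinder 60 mm across and 75 mm tall with the same neck, 125 mm tall in all; point on its axis half-way up, 62.5 mm above the bench.
- piston: Bystander: aluminium engine piston, 66 mm across, 62 mm tall, standing; origin at the centre of its underside.
- gear: Bystander: steel gear lying flat, 60 mm across, 26 mm high; origin at the centre of its underside.
- spanner: Bystander: steel spanner lying flat, 190 mm long; origin under its centre.
- bottle: Bystander: white plastic bottle, 72 mm across, 170 mm tall; origin at the centre of its underside.
- tray: Bystander: open steel parts tray 150 x 110 x 35 mm; origin at the centre of its underside.
- filter: Bystander: white oil filter can, 72 mm across, 89 mm tall; origin at the centre of its underside.
Mind the look-alikes: they are no part of the job. What is shaped like the part that bears flask_mid but pink or turquoise is not meant.

How it is judged:
On the way, in this order (a step that is already met when the one before it is completed fails the run):
1. the pedal is pressed down to its stop (value of joint pedal above 0.315 rad), for 0.1 s.
2. the pedal has sprung back up (value of joint pedal below 0.06 rad), for 0.1 s.
3. the round accumulator sits upright in the sprung ring (horizontal distance between flask_mid and ring_centre below 0.012 m and angle between flask_mid's own z axis and vertical below 0.25 rad and z of flask_mid in the frame of ring_centre below 0.056 m and contact force between flask and ring above 1 N), for 0.1 s.
At the end, for the whole second after the job is handed in: The gripper still holds the round accumulator down: ring 20.5 mm down or more (of 24), accumulator 43-56 mm above ring centre, within 0.2 rad of upright and 10 mm of centre, still, over 8 N on the ring, over 2 N from the fingers, robot not pressing the ring; pedal up (under 0.06 rad) (value of joint ring above 0.0205 m and horizontal distance between flask_mid and ring_centre below 0.01 m and z of flask_mid in the frame of ring_centre between 0.043 and 0.056 m and angle between flask_mid's own z axis and vertical below 0.2 rad and contact force between flask and ring above 8 N and contact force between the fingers and flask above 2 N and contact force between the arm and ring below 0.5 N and linear speed of flask below 0.02 m/s and value of joint pedal below 0.06 rad); the arm keeps its last pose, push and grip.
It fails at once if the round accumulator was tipped over (more than 0.7 rad) (angle between flask_mid's own z axis and vertical above 0.7 rad).
It fails at once if another thing on the bench was moved more than 30 mm (distance of any of canister_mid, piston, gear, spanner, bottle, tray, filter from where it was at the start of the episode above 0.03 m).
It also fails if it takes over 59 s, if anything falls off the work surface, if the arm or the gripper's body presses on something with over 40 N, if the wrist force passes 120 N, or if a joint passes its speed limit or range.

### The arm

A 7-joint arm with a two-finger parallel gripper is mounted at the origin on the work surface. World frame = base frame: x ahead of the robot, y to its left, z up, the work surface at z = 0. Lengths are in m, angles in rad, forces in N, time in s.
With the tool pointing down it reaches from about 0.425 to 1.025 m from the base axis. Payload 9.4 kg.
Tool frame: the origin (TCP) lies on the centre line of the jaws, within the pads' length; the fingertips stand 19 mm ahead of it and the grasp point (between the pads) is the TCP (arm.nose_length is the distance from the TCP to the fingertips, in m); z points along the fingers, y is the direction in which the jaws open and shut (so a half turn about z gives the same grasp; the last joint's range is limited). The gripper opens to 85 mm and grips with 20 to 120 N. Pads are 22 mm wide; open, the fingers measure 114 mm over their backs; the gripper's body (76 mm by 85 mm) begins 54 mm behind the grasp point. The pads swing forward as they close: fully open they stand 13 mm farther back than shut.
Start: joints at [1.171, 0.599, -0.003, 1.599, 0.002, 0.943, -0.08], TCP at [0.23, -0.688, 0.25] pointing down, gripper open.
Joint ranges: [-2.57, 2.57], [-0.35, 1.97], [-1.29, 1.29], [0.11, 2.56], [-1.05, 4.19], [0.11, 1.86], [-2.63, 2.63]. Speed limits (rad/s): [2.22, 2.22, 3.01, 3.01, 3.14, 3.14, 3.14].

### API

Orientations are given as a 3x3 rotation matrix whose columns are the frame's x, y, z axes.
In Python, from plant import arm gives the robot as it stands.
- The arm moves only by the shell command python3 -m creep 'ROWS' [OPENING] [FORCE]. ROWS is text: rows parted by semicolons, each of 6 numbers parted by spaces: the shift along the world's x, y, z in cm, then the turn, a rotation vector about the world's x, y, z in rad. In form: tx ty tz wx wy wz; .... A call has 1 to 20 rows; each row shifts and turns the commanded pose from where the row before left it; what a row does not reach is not made up. A row lasts 1/10 s, in which the tool goes at most 50 mm and 8.59 degrees, less where a joint would pass 70% of its speed; a pose out of reach is approached as far as the arm can. A call with a gripper value outside its range is refused whole. OPENING is the finger opening in cm, from 0 to 8.54, set as the call begins (- or left out, the last holds). The fingers move at their own pace and stop on an object; FORCE is the grip in N (left out, the last holds). Time passes only in rows, so rows that do not move let the fingers close. It gives the time, the measured TCP pose, the force and the opening at its end, in the units of the state.
- arm.get_state(): the state, without advancing time (a new reading comes with each control period).
- arm.read_camera(name): name is "side" or "top"; returns (picture, depth): 480x640x3 uint8, red, green, blue; 480x640 float32, m along the optical axis (not along the pixel's ray), 0 where there is no reading.
- arm.camera_info(name): a dict with "K" (3x3 intrinsics, pixels), "dist" ([k1, k2, p1, p2, k3] as OpenCV has them; the pictures are not rectified), "extrinsics" (4x4, takes a point from camera to world coordinates). Camera axes: x right, y down, z forward; pixel columns grow to the right and rows downward; lengths in m; the calibration is good to about 2 mm. A picture is of the moment at which its call begins. camera_info takes no time and is no camera call.
- arm.finish_job(): hands the job in, once; it reports no verdict.
The state is a dict: "t": time; "joint_pos": joint angles; "qd": joint speeds; "effort": joint torques, N m; "tcp_pos": TCP position; "tcp_rot": TCP orientation; "contact_force": force on the tool from outside, world axes, zero at the start; "moment": the same for the moment, N m; "grip_width": finger opening in m.
Only numpy, scipy, OpenCV 4.12 (cv2) and the standard library are available. Lean on these libraries where they do the work, as an engineer would, in place of code of your own. Each camera call takes 0.05 s, during which the arm holds its last target.

## Working session

There is one attempt and no reset: what is moved stays moved. The work goes in short steps, Python scripts to look and compute and a shell command to move; the robot and the scene stay as the last step left them, time stands still between calls to the robot, and variables do not carry over. Pictures are saved under pics/ and viewed, and the job is handed in when it is done.

```bash
ls; mkdir -p pics; python3 - <<'E'
from plant import arm
import cv2,numpy as np
np.set_printoptions(precision=4,suppress=True)
s=arm.get_state();print(s)
for n in("side","top"):
    p,d=arm.read_camera(n);i=arm.camera_info(n);print(n,i)
    cv2.imwrite(f"pics/{n}0.png",p[:,:,::-1]);np.save(f"{n}0.npy",d)
E
```

```text
pics
{'t': 0.0, 'joint_pos': array([ 1.1713,  0.6001, -0.0026,  1.6002,  0.0018,  0.9429, -0.0798]), 'qd': array([-0.0011,  0.0004, -0.0003, -0.0001, -0.    , -0.0001,  0.0002]), 'effort': array([ -0.0005, -77.6446,   1.5643, -25.7997,   0.0123,   0.0091,
         0.    ]), 'tcp_pos': array([ 0.2299, -0.6871,  0.2494]), 'tcp_rot': array([[ 0.9483,  0.3173, -0.0006],
       [ 0.3174, -0.9483,  0.0014],
       [-0.0001, -0.0015, -1.    ]]), 'contact_force': array([-0.3264, -0.4406,  0.4415]), 'moment': array([0.0227, 0.0006, 0.0057]), 'grip_width': 0.0852185858528445}
side {'K': array([[521.2056,   0.    , 321.5632],
       [  0.    , 521.2056, 248.7365],
       [  0.    ,   0.    ,   1.    ]]), 'dist': array([0.0289, 0.    , 0.    , 0.    , 0.    ]), 'extrinsics': array([[ 0.9257, -0.2757,  0.2589,  0.2987],
       [-0.3779, -0.7041,  0.6012, -0.6067],
       [ 0.0165, -0.6543, -0.756 ,  0.9109],
       [ 0.    ,  0.    ,  0.    ,  1.    ]])}
top {'K': array([[505.1067,   0.    , 315.8287],
       [  0.    , 505.1067, 247.0534],
       [  0.    ,   0.    ,   1.    ]]), 'dist': array([-0.0182,  0.    ,  0.    ,  0.    ,  0.    ]), 'extrinsics': array([[-0.0281, -0.987 ,  0.1582,  0.362 ],
       [-0.9996,  0.0271, -0.0088,  0.0431],
       [ 0.0044, -0.1584, -0.9874,  1.3262],
       [ 0.    ,  0.    ,  0.    ,  1.    ]])}
```

View pics/side0.png

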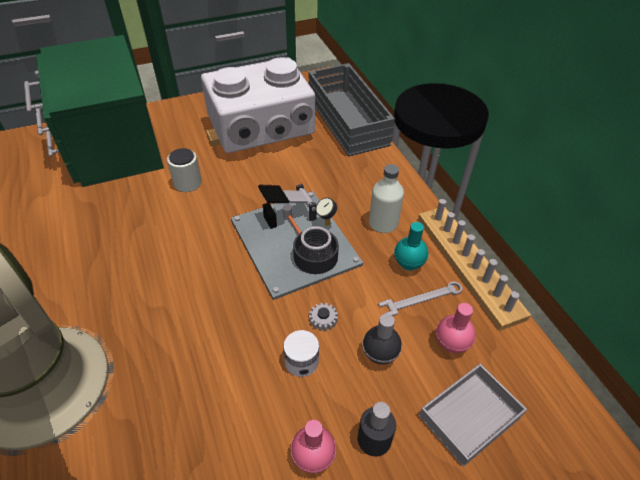

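View pics/top0.png

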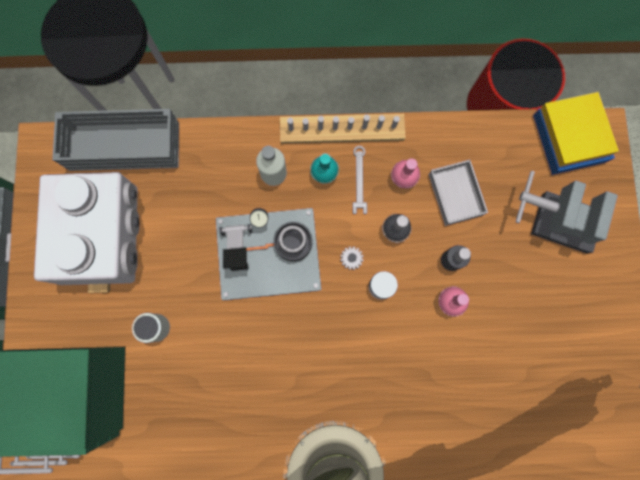

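Candidates for the round accumulator, in side-image pixels:
- Dark round flask (382,343): round belly, steel neck, so this is my choice.
- Dark straight-sided canister (377,430): a bystander.
- Turquoise round (411,250), pink round (456,330) and pink round (314,448): look-alikes in the wrong colours.

Next I'll check the choice in a close crop.

```bash
cat > h.py <<'E'
import cv2,numpy as np
from plant import arm
np.set_printoptions(precision=4,suppress=True)
I={n:arm.camera_info(n) for n in("side","top")}
def ray(n,u,v):
    i=I[n];x,y=cv2.undistortPoints(np.array([[[u,v]]],float),i["K"],np.array(i["dist"]))[0,0]
    return np.array([x,y,1.])
def at_z(n,u,v,z):
    E=I[n]["extrinsics"];d=E[:3,:3]@ray(n,u,v);o=E[:3,3];return o+d*(z-o[2])/d[2]
def at_d(n,u,v,D):
    E=I[n]["extrinsics"];return E[:3,:3]@(ray(n,u,v)*D[int(round(v)),int(round(u))])+E[:3,3]
def proj(n,P):
    i=I[n];E=np.linalg.inv(i["extrinsics"]);r,_=cv2.Rodrigues(E[:3,:3])
    return cv2.projectPoints(np.array(P,float).reshape(-1,3),r,E[:3,3],i["K"],np.array(i["dist"]))[0][:,0]
def tri(us,ut):
    A=[];b=[]
    M=np.zeros((3,3));c=np.zeros(3)
    for n,u in(("side",us),("top",ut)):
        E=I[n]["extrinsics"];d=E[:3,:3]@ray(n,*u);d/=np.linalg.norm(d);Q=np.eye(3)-np.outer(d,d);M+=Q;c+=Q@E[:3,3]
    return np.linalg.solve(M,c)
def crop(src,dst,x,y,w,h,k):
    p=cv2.imread(src)[y:y+h,x:x+w];cv2.imwrite(dst,cv2.resize(p,None,fx=k,fy=k,interpolation=cv2.INTER_CUBIC))
E
python3 - <<'E'
from h import *
crop("pics/side0.png","pics/s_a.png",220,170,160,120,5)
crop("pics/side0.png","pics/s_b.png",340,290,160,120,5)
crop("pics/top0.png","pics/t_a.png",205,195,133,110,6)
crop("pics/top0.png","pics/t_b.png",340,190,133,110,6)
E
```

```text
(no output)
```

View pics/s_a.png

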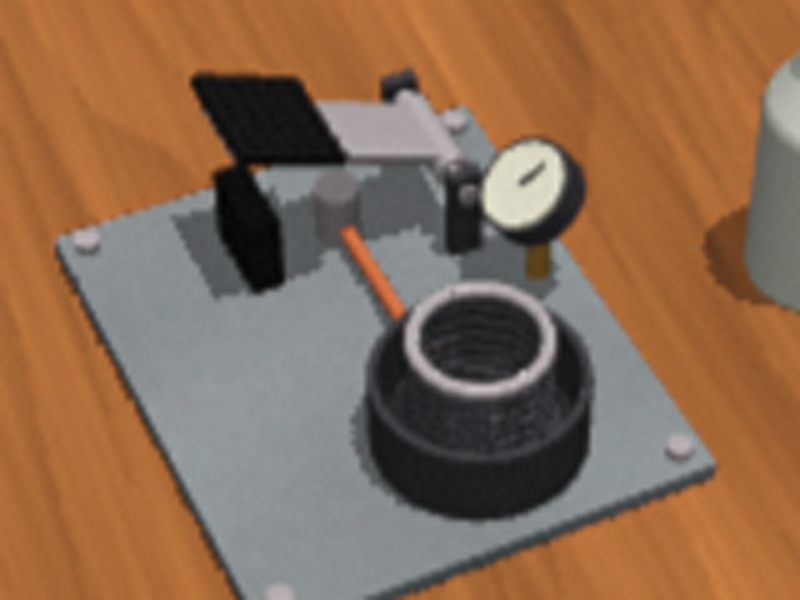

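View pics/s_b.png

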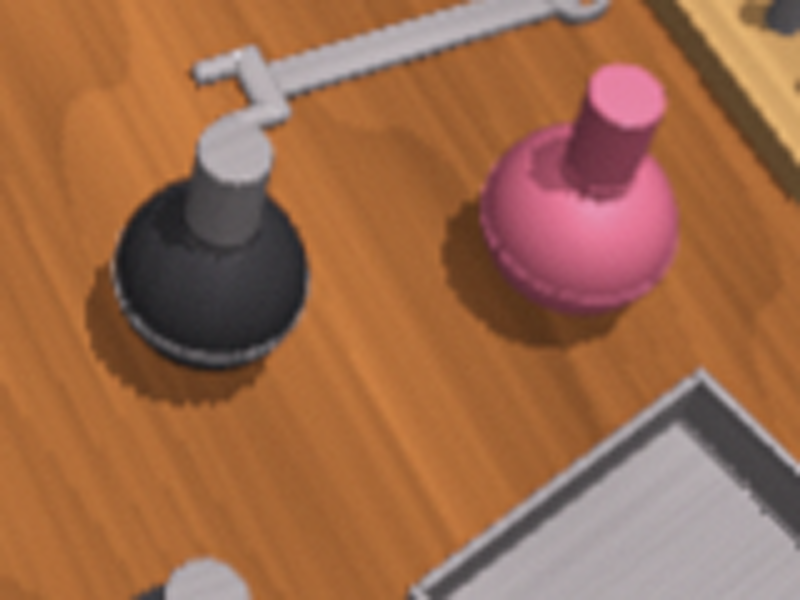

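View pics/t_a.png

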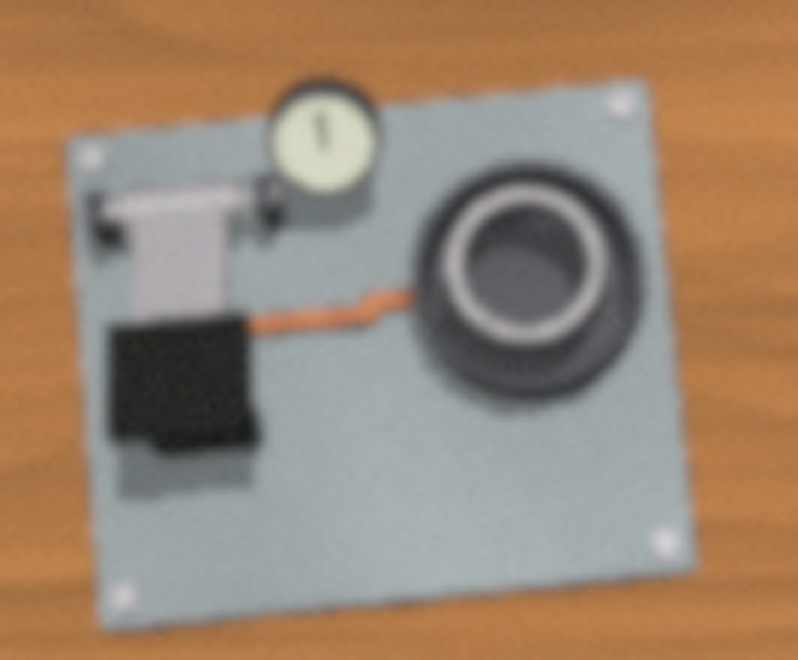

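View pics/t_b.png

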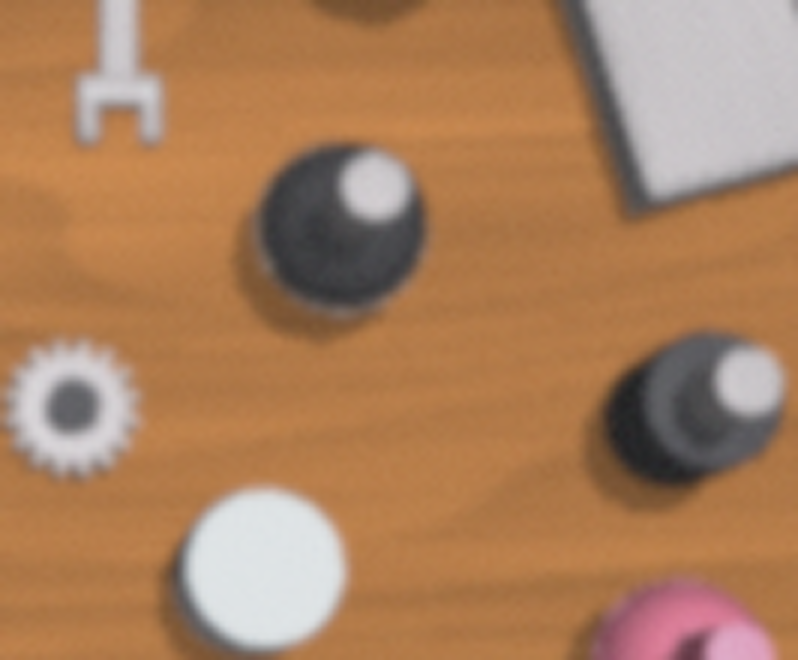

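```bash
python3 - <<'E'
from h import *
s={"ring":(316.2,237.8,.0765),"pad":(273.6,193.6,.101),"neck":(386.8,320.6,.125),"belly?":(340+211/5,290+268/5,.04)}
t={"ring":(292.5,238.8),"pad":(235.2,258.2),"neck":(402.5,220.8),"belly?":(340+342/6,190+228/6)}
for k in s:
    print(k,at_z("side",*s[k]),at_z("top",*t[k],s[k][2]),tri(s[k][:2],t[k]))
c=[(68,133),(648,80),(697,572),(100,628)]
P=np.array([at_z("top",205+u/6,195+v/6,.012) for u,v in c]);print(P,P.mean(0))
e=[P[0]-P[3],P[1]-P[2]];f=[P[0]-P[1],P[3]-P[2]]
print([np.linalg.norm(x) for x in e+f],[np.arctan2(x[1],x[0]) for x in e],[np.arctan2(-x[0],x[1]) for x in f])
for n in("side","top"):
  D=np.load(n+"0.npy")
  for k in s:
    u=(s if n=="side" else t)[k][:2];print(n,k,at_d(n,*u,D))
yaw=np.mean([np.arctan2(x[1],x[0]) for x in e]+[np.arctan2(-x[0],x[1]) for x in f]);c0=P.mean(0)
R=np.array([[np.cos(yaw),-np.sin(yaw)],[np.sin(yaw),np.cos(yaw)]])
hinge_off=.0
print(yaw,"ring",c0[:2]+R@[.02,-.07],"gauge",c0[:2]+R@[.09,.01])
D=np.load("top0.npy")
for k,(u,v) in dict(cup=(385,283),gear=(352,258),spanner=(360,180),tray=(458,192),canister=(462,253),turq=(325,158),pinkR=(410,167),pinkL=(460,299)).items(): print(k,at_d("top",u,v,D))
E
```

```text
ring [0.5855 0.0899 0.0765] [0.5849 0.09   0.0765] [0.5852 0.0899 0.0764]
pad [0.5375 0.2291 0.101 ] [0.5361 0.2303 0.101 ] [0.537  0.2303 0.0998]
neck [ 0.6122 -0.1813  0.125 ] [ 0.6134 -0.1801  0.125 ] [ 0.6134 -0.1803  0.1231]
belly? [ 0.6143 -0.1785  0.04  ] [ 0.6124 -0.1805  0.04  ] [ 0.6124 -0.1801  0.0434]
[[0.6604 0.2937 0.012 ]
 [0.6774 0.036  0.012 ]
 [0.4583 0.0208 0.012 ]
 [0.4413 0.2793 0.012 ]] [0.5593 0.1574 0.012 ]
[np.float64(0.21958406350338786), np.float64(0.21962851377512252), np.float64(0.2582707554660371), np.float64(0.25907945344753114)] [np.float64(0.06588423137801176), np.float64(0.06956637658963624)] [np.float64(0.06606682457957933), np.float64(0.06590043140200343)]
side ring [0.6031 0.1327 0.0251]
side pad [0.5374 0.2288 0.1013]
side neck [ 0.6117 -0.1819  0.1262]
side belly? [ 0.6035 -0.1931  0.0698]
top ring [0.5951 0.0921 0.0192]
top pad [0.5365 0.2306 0.0988]
top neck [ 0.6129 -0.1797  0.1271]
top belly? [ 0.6019 -0.1711  0.0941]
0.0668544659873077 ring [0.584  0.0889] gauge [0.6485 0.1734]
cup [ 0.4686 -0.1392  0.0607]
gear [ 0.539  -0.0616  0.0259]
spanner [ 0.7541 -0.0933  0.006 ]
tray [ 0.7146 -0.358   0.0023]
canister [ 0.5305 -0.3198  0.1239]
turq [0.7766 0.0035 0.1275]
pinkR [ 0.7495 -0.2068  0.1227]
pinkL [ 0.4202 -0.3071  0.1229]
```

The crop confirms it: the black round-bellied flask has its neck top at side (387,321) and top (402.5,221). The measured points agree with each other and with the given heights:

| Point | x | y | z |
|---|---|---|---|
| Ring | 0.585 | 0.090 | 0.0765 |
| Pad | 0.537 | 0.230 | 0.100 |
| Flask axis | 0.613 | -0.1805 | – |

Now I'll move above the pedal with the fingers closed.

```bash
python3 -m creep '2.67 4.06 0 0 0 0;2.67 4.06 0 0 0 0;2.67 4.06 0 0 0 0;2.67 4.06 0 0 0 0;2.67 4.06 0 0 0 0;2.67 4.06 0 0 0 0;2.67 4.06 0 0 0 0;2.67 4.06 0 0 0 0;2.67 4.06 0 0 0 0;2.67 4.06 0 0 0 0;2.67 4.06 0 0 0 0;2.67 4.06 0 0 0 0' 0 40; python3 -c "
from h import *
print(arm.nose_length, arm.get_state())"
```

```text
t: 1.3
tcp_pos: [0.551, -0.1985, 0.2501]
tcp_rot: [[0.948, 0.317, -0.0], [0.317, -0.948, -0.0], [-0.0, -0.0, -1.0]]
contact_force: [0.9, -0.5, -0.5]
grip_width: -0.0003
0.019 {'t': 1.3, 'joint_pos': array([ 0.2798,  0.4326, -0.0434,  1.9239,  0.0258,  0.786 , -1.0259]), 'qd': array([-0.7811,  0.1156, -0.0304, -0.2184,  0.0221,  0.0958, -0.8177]), 'effort': array([  5.3655, -63.7017,   0.1004, -20.4526,  -0.1038,   0.02  ,
         1.324 ]), 'tcp_pos': array([ 0.551 , -0.1985,  0.2501]), 'tcp_rot': array([[ 0.9484,  0.3172, -0.0004],
       [ 0.3172, -0.9484, -0.    ],
       [-0.0003, -0.0001, -1.    ]]), 'contact_force': array([ 0.8519, -0.4745, -0.5224]), 'moment': array([ 0.0562, -0.0515, -0.0153]), 'grip_width': -0.0003134644321577175}
```

```bash
python3 -m creep '-0.2 4.75 0 0 0 0;-0.2 4.75 0 0 0 0;-0.2 4.75 0 0 0 0;-0.2 4.75 0 0 0 0;-0.2 4.75 0 0 0 0;-0.2 4.75 0 0 0 0;-0.2 4.75 0 0 0 0;-0.2 4.75 0 0 0 0;-0.2 4.75 0 0 0 0;0 0 -4 0 0 0;0 0 -4 0 0 0;0 0 -2 0 0 0;0 0 0 0 0 0;0 0 0 0 0 0'; python3 -c "
from h import *
p,d=arm.read_camera('side');cv2.imwrite('pics/s1.png',p[:,:,::-1]);crop('pics/s1.png','pics/s1c.png',220,100,160,120,5)
print(arm.get_state()['joint_pos'])"
```

```text
t: 2.7
tcp_pos: [0.5324, 0.2271, 0.1504]
tcp_rot: [[0.948, 0.317, -0.001], [0.317, -0.948, -0.0], [-0.001, 0.0, -1.0]]
contact_force: [0.2, 0.0, 0.6]
grip_width: 0.0001
[-0.4475  0.5559 -0.0776  2.0219  0.0764  0.5655 -1.8263]
```

View pics/s1c.png

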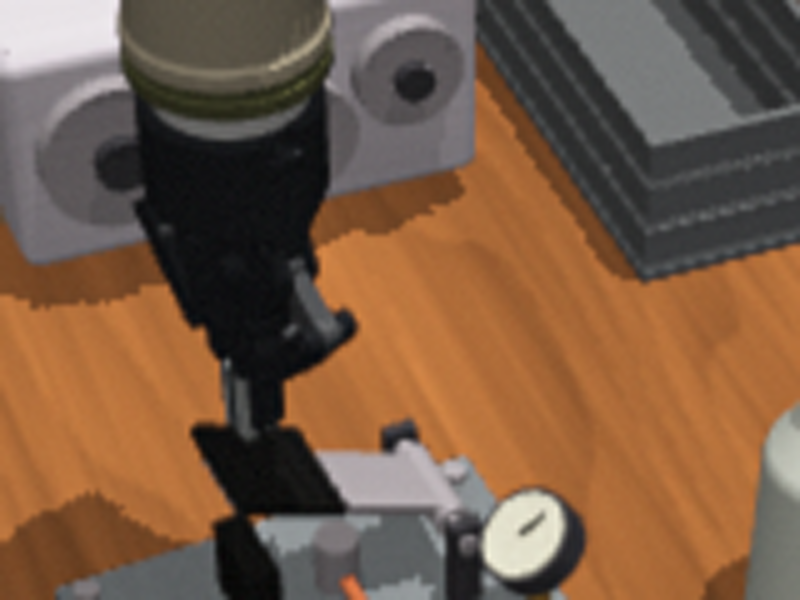

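The closed fingertips, at about (255,430) in the crop, are just above the pad. I'll press down.

```bash
python3 -m creep '0 0 -1.5 0 0 0;0 0 -1 0 0 0;0 0 -1 0 0 0;0 0 -1 0 0 0;0 0 -0.5 0 0 0;0 0 0 0 0 0'; python3 -m creep '0 0 -0.4 0 0 0;0 0 -0.3 0 0 0;0 0 0 0 0 0'
```

```text
t: 3.35
tcp_pos: [0.5316, 0.2274, 0.1005]
tcp_rot: [[0.948, 0.318, -0.001], [0.318, -0.948, -0.0], [-0.001, -0.0, -1.0]]
contact_force: [-4.0, 0.8, 9.7]
grip_width: -0.0001
t: 3.65
tcp_pos: [0.531, 0.2273, 0.0939]
tcp_rot: [[0.948, 0.318, -0.002], [0.318, -0.948, -0.0], [-0.002, -0.0, -1.0]]
contact_force: [-6.2, 0.1, 10.2]
grip_width: -0.0001
```

```bash
python3 -m creep '0 0 -0.3 0 0 0;0 0 0 0 0 0'; python3 -m creep '0 0 -0.2 0 0 0;0 0 0 0 0 0';python3 -m creep '0 0 -0.2 0 0 0;0 0 0 0 0 0'
```

```text
t: 3.85
tcp_pos: [0.531, 0.2273, 0.091]
tcp_rot: [[0.948, 0.318, -0.002], [0.318, -0.948, -0.0], [-0.002, -0.0, -1.0]]
contact_force: [-6.4, 0.1, 11.2]
grip_width: 0.0004
t: 4.05
tcp_pos: [0.5308, 0.2273, 0.0896]
tcp_rot: [[0.948, 0.318, -0.002], [0.318, -0.948, -0.0], [-0.002, -0.0, -1.0]]
contact_force: [-8.3, -0.2, 15.6]
grip_width: 0.0001
t: 4.25
tcp_pos: [0.5307, 0.2273, 0.0891]
tcp_rot: [[0.948, 0.318, -0.002], [0.318, -0.948, -0.0], [-0.002, -0.0, -1.0]]
contact_force: [-12.7, -2.1, 36.9]
grip_width: 0.0001
```

At 0.089 the pedal is at its stop, since the force climbs sharply while the height barely changes. I'll hold briefly, then release.

```bash
python3 -m creep '0 0 0 0 0 0;0 0 0.5 0 0 0;0 0 1 0 0 0;0 0 2 0 0 0;0 0 3 0 0 0;0 0 4 0 0 0;0 0 4 0 0 0;0 0 0 0 0 0' 8.5 40; python3 -c "
from h import *
p,d=arm.read_camera('side');cv2.imwrite('pics/s2.png',p[:,:,::-1]);crop('pics/s2.png','pics/s2c.png',220,130,160,120,5)
p,d=arm.read_camera('top');print(at_d('top',235.2,258.2,d))"
```

```text
t: 5.05
tcp_pos: [0.5348, 0.2281, 0.2369]
tcp_rot: [[0.948, 0.317, 0.008], [0.317, -0.949, 0.004], [0.009, -0.001, -1.0]]
contact_force: [0.7, 0.3, -0.7]
grip_width: 0.0851
[0.4489 0.1365 0.7147]
```

View pics/s2c.png

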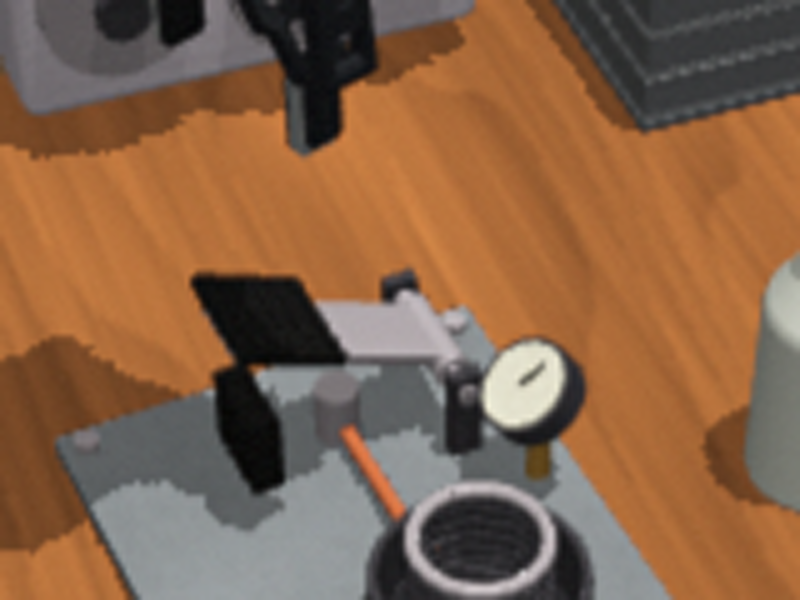

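The pedal has sprung back: the pad corner is at (195,275) in the crop, the same place as at rest. Next I'll go to the flask.

```bash
python3 -m creep '0.87 -4.54 0.1 0 0 0;0.87 -4.54 0.1 0 0 0;0.87 -4.54 0.1 0 0 0;0.87 -4.54 0.1 0 0 0;0.87 -4.54 0.1 0 0 0;0.87 -4.54 0.1 0 0 0;0.87 -4.54 0.1 0 0 0;0.87 -4.54 0.1 0 0 0;0.87 -4.54 0.1 0 0 0;0 0 -4 0 0 0;0 0 -3 0 0 0;0 0 0 0 0 0;0 0 0 0 0 0;0 0 0 0 0 0' 8.5 40
```

```text
t: 6.55
tcp_pos: [0.6114, -0.1812, 0.1714]
tcp_rot: [[0.948, 0.318, 0.001], [0.318, -0.948, -0.0], [0.001, 0.001, -1.0]]
contact_force: [0.0, -0.1, 0.6]
grip_width: 0.085
```

```bash
python3 -m creep '0.15 0.05 -2 0 0 0;0 0 -2.5 0 0 0;0 0 -1.5 0 0 0;0 0 -0.8 0 0 0;0 0 0 0 0 0;0 0 0 0 0 0'; python3 -c "
from h import *
p,d=arm.read_camera('side');cv2.imwrite('pics/s3.png',p[:,:,::-1]);crop('pics/s3.png','pics/s3c.png',310,250,160,120,5)"
```

```text
t: 7.15
tcp_pos: [0.6127, -0.181, 0.1031]
tcp_rot: [[0.948, 0.317, 0.001], [0.317, -0.948, -0.0], [0.001, 0.001, -1.0]]
contact_force: [0.0, 0.8, -0.9]
grip_width: 0.0849
```

View pics/s3c.png

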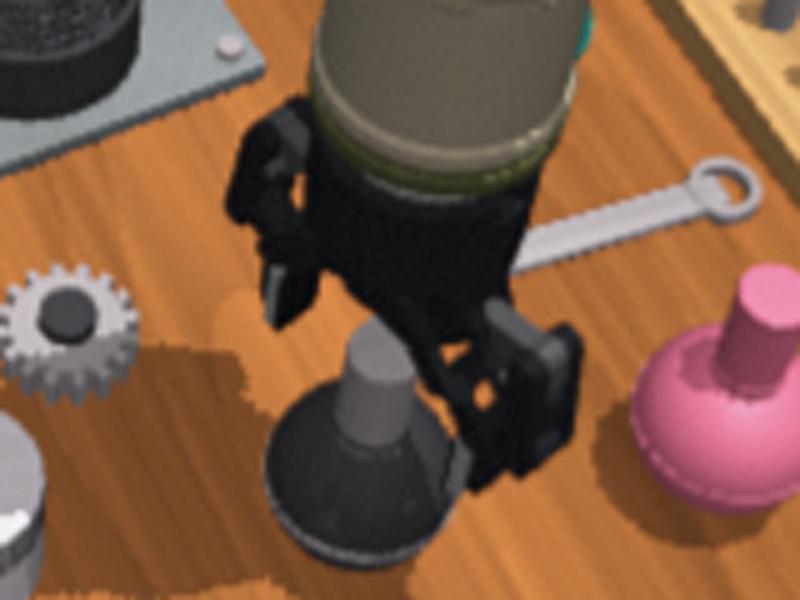

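The neck at (375,380) in the crop sits between the two open fingers. I'll close on it.

```bash
python3 -m creep '0 0 0 0 0 0;0 0 0 0 0 0;0 0 0 0 0 0;0 0 0 0 0 0;0 0 0 0 0 0;0 0 0 0 0 0;0 0 0 0 0 0;0 0 0 0 0 0' 0 80; python3 -m creep '0 0 0.5 0 0 0;0 0 1 0 0 0;0 0 1.5 0 0 0;0 0 0 0 0 0;0 0 0 0 0 0'
```

```text
t: 8.0
tcp_pos: [0.6123, -0.1809, 0.1027]
tcp_rot: [[0.948, 0.317, 0.0], [0.317, -0.948, -0.0], [0.0, 0.0, -1.0]]
contact_force: [-1.1, 1.3, 5.8]
grip_width: 0.0266
t: 8.5
tcp_pos: [0.6125, -0.1811, 0.1331]
tcp_rot: [[0.948, 0.317, 0.001], [0.317, -0.948, -0.0], [0.001, 0.001, -1.0]]
contact_force: [0.1, 0.3, -3.8]
grip_width: 0.0262
```

Held: the opening is 26 mm and the load is -3.8 N, which matches the flask's weight. I'll lift and carry it over the ring.

```bash
python3 -m creep '0 0 3 0 0 0;0 0 4 0 0 0;0 0 3 0 0 0;-0.4 3.5 0 0 0 0;-0.4 4 0 0 0 0;-0.4 4 0 0 0 0;-0.4 4 0 0 0 0;-0.4 4 0 0 0 0;-0.4 4 0 0 0 0;-0.35 3.6 0 0 0 0;0 0 0 0 0 0;0 0 0 0 0 0;0 0 0 0 0 0'; python3 -c "
from h import *
for n in ('side','top'):
  p,d=arm.read_camera(n);cv2.imwrite('pics/%s4.png'%n,p[:,:,::-1]);np.save(n+'4.npy',d)
crop('pics/side4.png','pics/s4c.png',250,140,160,120,5);crop('pics/top4.png','pics/t4c.png',225,180,133,110,6)"
```

```text
t: 9.8
tcp_pos: [0.5846, 0.0888, 0.232]
tcp_rot: [[0.949, 0.316, -0.001], [0.316, -0.949, -0.001], [-0.001, 0.001, -1.0]]
contact_force: [0.2, -0.5, -3.0]
grip_width: 0.0267
```

View pics/s4c.png

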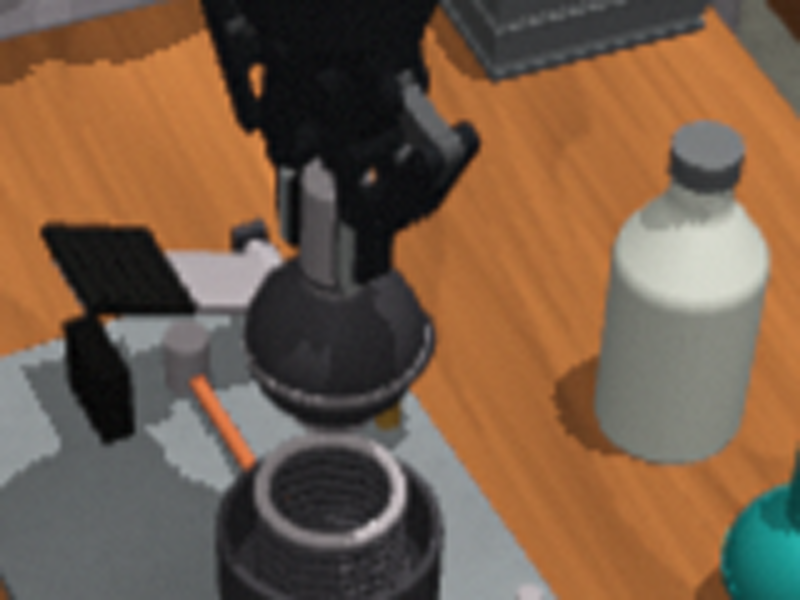

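View pics/t4c.png

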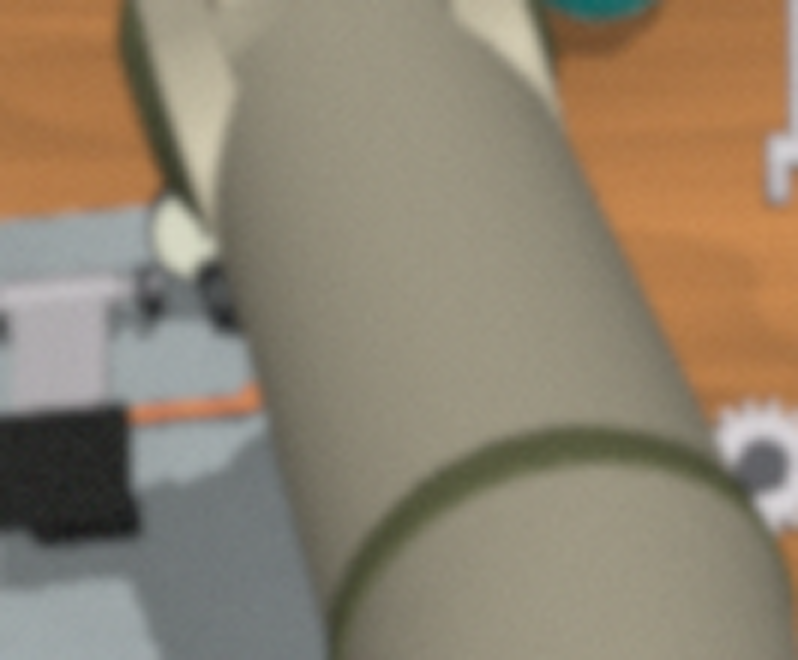

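```bash
python3 - <<'E'
from h import *
print("belly meas",at_z("side",250+340/5,140+338/5,.1695), "ring meas",at_z("side",250+331/5,140+490/5,.0765))
P=[(.5846,.0888,.1695),(.5846,.0888,.2545),(.5846,.0888,.13),(.585,.09,.0765)]
print((proj("side",P)-[250,140])*5)
# belly fit by depth: points on sphere
d=np.load("side4.npy");pts=np.array([at_d("side",u,v,d) for u in range(301,335) for v in range(196,222)])
from scipy.optimize import least_squares
pts=pts[(np.linalg.norm(pts-[.5846,.0888,.1695],axis=1)<.045)]
r=least_squares(lambda c:np.linalg.norm(pts-c,axis=1)-.037,[.585,.09,.17],loss="soft_l1",f_scale=.002);print(len(pts),r.x,np.abs(r.fun).mean())
# same on initial resting flask as check
E
```

```text
belly meas [0.5874 0.0871 0.1695] ring meas [0.5853 0.0893 0.0765]
[[331.9746 337.0696]
 [333.9888 176.8289]
 [331.1187 405.0131]
 [329.8582 489.0769]]
809 [0.5854 0.0907 0.1698] 0.0011526676382783217
```

The depth fit puts the belly centre at (0.5854, 0.0907, 0.170), within 1 mm of the ring axis at (0.585, 0.090). I'll lower it.

```bash
python3 -m creep '0 0 -2 0 0 0;0 0 -2 0 0 0;0 0 -1.3 0 0 0;0 0 -0.5 0 0 0;0 0 0 0 0 0;0 0 0 0 0 0'; python3 -m creep '0 0 -0.4 0 0 0;0 0 -0.3 0 0 0;0 0 0 0 0 0;0 0 0 0 0 0'
```

```text
t: 10.5
tcp_pos: [0.5851, 0.0899, 0.1748]
tcp_rot: [[0.948, 0.317, 0.001], [0.317, -0.948, 0.0], [0.001, 0.0, -1.0]]
contact_force: [0.5, -0.3, -3.5]
grip_width: 0.0261
t: 10.9
tcp_pos: [0.5848, 0.09, 0.1677]
tcp_rot: [[0.948, 0.317, 0.0], [0.317, -0.948, 0.0], [0.0, 0.0, -1.0]]
contact_force: [-1.5, -0.1, 0.8]
grip_width: 0.0262
```

```bash
python3 -m creep '0 0 -0.3 0 0 0;0 0 -0.2 0 0 0;0 0 0 0 0 0;0 0 0 0 0 0'; python3 -m creep '0 0 -0.5 0 0 0;0 0 -0.5 0 0 0;0 0 0 0 0 0;0 0 0 0 0 0'; python3 -c "
from h import *
for n in ('side',):
  p,d=arm.read_camera(n);cv2.imwrite('pics/%s5.png'%n,p[:,:,::-1])
crop('pics/side5.png','pics/s5c.png',250,150,160,120,5)"
```

```text
t: 11.3
tcp_pos: [0.5848, 0.0901, 0.1624]
tcp_rot: [[0.948, 0.317, 0.0], [0.317, -0.948, 0.0], [0.0, 0.0, -1.0]]
contact_force: [-1.7, -0.1, 4.5]
grip_width: 0.0261
t: 11.7
tcp_pos: [0.5847, 0.09, 0.1525]
tcp_rot: [[0.948, 0.317, 0.0], [0.317, -0.948, -0.0], [0.0, 0.0, -1.0]]
contact_force: [-1.9, -1.5, 7.2]
grip_width: 0.0265
```

View pics/s5c.png

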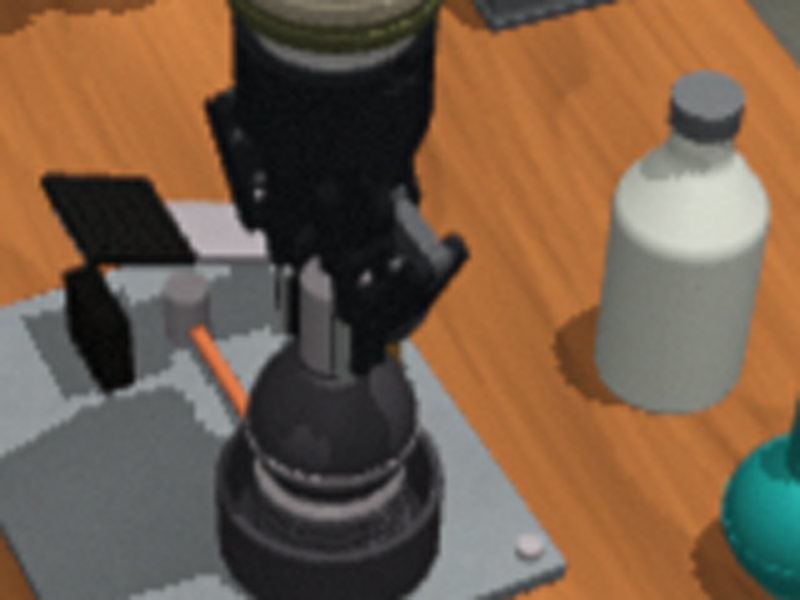

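The flask at (332,420) in the crop is upright in the ring, which is part-way down. The pedal pad is up. I'll press on to the stop.

```bash
python3 -m creep '0 0 -0.5 0 0 0;0 0 -0.3 0 0 0;0 0 0 0 0 0;0 0 0 0 0 0'; python3 -m creep '0 0 -0.15 0 0 0;0 0 0 0 0 0;0 0 0 0 0 0'; python3 -m creep '0 0 -0.1 0 0 0;0 0 0 0 0 0;0 0 0 0 0 0'
```

```text
t: 12.15
tcp_pos: [0.5848, 0.0901, 0.1448]
tcp_rot: [[0.948, 0.317, 0.0], [0.317, -0.948, 0.0], [0.0, 0.0, -1.0]]
contact_force: [-3.2, -1.3, 10.0]
grip_width: 0.0266
t: 12.45
tcp_pos: [0.5847, 0.0901, 0.1434]
tcp_rot: [[0.948, 0.317, 0.0], [0.317, -0.948, 0.0], [0.0, 0.0, -1.0]]
contact_force: [-4.3, -1.7, 9.9]
grip_width: 0.0264
t: 12.75
tcp_pos: [0.5847, 0.09, 0.1432]
tcp_rot: [[0.948, 0.317, 0.001], [0.317, -0.948, 0.0], [0.001, 0.0, -1.0]]
contact_force: [-5.7, -0.9, 19.1]
grip_width: 0.0266
```

The force jumped from 10 to 19 N with almost no travel, so the ring is at its stop. A last look before handing in.

```bash
python3 -m creep '0 0 0 0 0 0;0 0 0 0 0 0;0 0 0 0 0 0;0 0 0 0 0 0;0 0 0 0 0 0'; python3 -c "
from h import *
p,d=arm.read_camera('side');cv2.imwrite('pics/side6.png',p[:,:,::-1])
crop('pics/side6.png','pics/s6c.png',250,150,160,120,5)
P=(proj('side',[(.5847,.09,.040+.0395),(.5847,.09,.0525)])-[250,150])*5;print(P)
pts=np.array([at_d('side',u,v,d) for u in range(298,338) for v in range(218,250)])
pts=pts[(np.linalg.norm(pts-[.585,.09,.08],axis=1)<.042)&(pts[:,2]>.065)]
from scipy.optimize import least_squares
r=least_squares(lambda c:np.linalg.norm(pts-c,axis=1)-.037,[.585,.09,.08],loss='soft_l1',f_scale=.002);print(len(pts),r.x)
print(arm.get_state()['contact_force'])"
```

```text
t: 13.25
tcp_pos: [0.5848, 0.09, 0.1432]
tcp_rot: [[0.948, 0.317, 0.001], [0.317, -0.948, 0.0], [0.001, 0.0, -1.0]]
contact_force: [-5.3, -1.2, 19.1]
grip_width: 0.0266
[[329.2695 434.5933]
 [328.7621 475.9697]]
741 [0.5856 0.0918 0.0808]
[-6.3283 -0.6207 18.7304]
```

View pics/s6c.png

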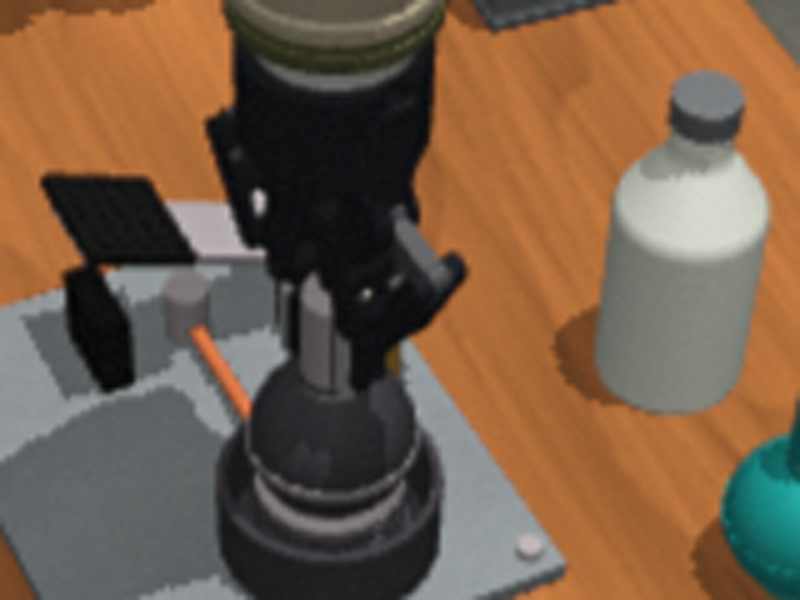

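View pics/side6.png

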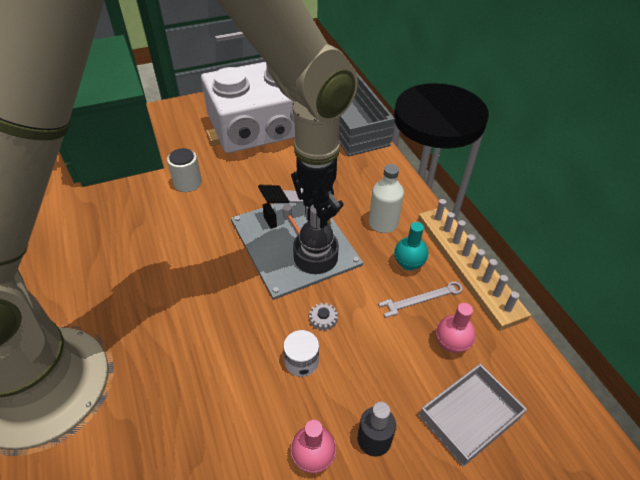

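TCP 0.1432 matches the expected height at the stop (0.1025 + 0.0405 = 0.143). The bystanders are at their original pixels and the pedal is up. I'll hand in.

```bash
python3 -c "
from h import *
print(arm.finish_job());s=arm.get_state();print(s['t'],s['tcp_pos'],s['contact_force'])"
```

```text
the job is handed in; nothing more can be done
None
the job is handed in; nothing more can be done
```

The job is handed in at about 13 s of the 59 s allowed, with the gripper still holding the round accumulator pressed down in the ring. No verdict is reported, so success rests on my own checks below.

- **Pedal:** I pressed it with closed fingers until the force rose from 11 N to 37 N with almost no further travel, which I took as the stop. That was a momentary peak, close to the 40 N limit. The pictures afterwards show the pedal back up at its rest position.
- **Accumulator:** I gripped the black round flask by its neck at 80 N, carried it upright and seated it in the ring. I then pressed until the force jumped from 10 N to 19 N at TCP height 0.1432, where the stop was expected (0.143).
- **Last checks:** The flask looked upright and still, and had not slipped in the grip. It sat within about 2 mm of the ring's centre. The pedal was up, and the bystanders looked unmoved in the side picture.
- **Disagreements:** The camera put the belly about 1 mm higher than a fully pressed ring would give, which is within the calibration error. There was also a steady 5–6 N sideways force on the tool. An earlier outline reading differed from the depth fit by 2–3 mm, but both are within the tolerance for centring.

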